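# Dock the slide box and flip its tag to the ring side

### The arm

A 7-joint arm with a two-finger parallel gripper is mounted at the origin on a cart in front of the work surface, level with it; the furniture and walls round the work are solid. World frame = base frame: x ahead of the robot, y to its left, z up, the work surface at z = 0. Lengths are in mm, angles in rad, forces in N, time in s.
With the tool pointing down it reaches from about 400 to 875 mm from the base axis. Payload 4.4 kg.
Tool frame: the origin (TCP) lies at the very end of the fingers, on their centre line; the grasp point (between the pads) lies ctrl.grip_depth behind it (ctrl.grip_depth is the distance from the TCP to the grasp point, in mm); y points along the fingers, x is the direction in which the jaws open and shut, and the axes are right-handed (so a half turn about y gives the same grasp; the last joint's range is limited). The gripper opens to 85 mm and grips with 20 to 120 N. Pads are 22 mm wide; open, the fingers measure 114 mm over their backs; the gripper's body (76 mm by 85 mm) begins 54 mm behind the grasp point. The pads swing forward as they close: fully open they stand 13 mm farther back than shut.
Start: joints at [1.071, 0.628, 0.038, 1.517, -0.027, 0.996, -0.02], TCP at [273.237, -589.796, 231.313] pointing down, gripper open.
Joint ranges: [-3.06, 3.06], [-0.37, 2.12], [-1.25, 1.32], [0.18, 2.47], [-1.1, 4.24], [0.23, 1.98], [-2.94, 2.94]. Speed limits (rad/s): [2.57, 2.57, 3.14, 3.14, 3.14, 3.14, 3.14].

### API

Orientations are given as [roll, pitch, yaw] about the fixed x, y, z axes, in that order (R = Rz(yaw) Ry(pitch) Rx(roll)).
In Python, from cell import ctrl gives the robot as it stands.
- The arm moves only by the tool apply_moves, never from a script. Its argument "motion" is a list of rows, each a list of 5 numbers: the shift along the tool's x, y, z in cm, then the turn about the tool's y in rad, then the finger opening in cm, from 0 to 8.54. In form: [[tx, ty, tz, roll, hand], ...]. A call has 1 to 20 rows; each row is the pose to reach, as a shift and turn from the pose commanded when the call began, along the tool's axes at that moment; what a row does not reach only later rows make up. A row lasts 1/8 s, in which the tool goes at most 62.5 mm and 10.7 degrees, less where a joint would pass 70% of its speed; a pose out of reach is approached as far as the arm can. A call with a gripper value outside its range is refused whole. The fingers move at their own pace and stop on an object; the grip force is fixed at half the most. Time passes only in rows, so rows that repeat a pose let the fingers close. It gives the time, the measured TCP pose, the force and the opening at its end, in the units of the state.
- ctrl.read_state(): the state, without advancing time (a new reading comes with each control period).
- ctrl.get_image(name): name is "scene" or "side" or "wrist"; returns a dict with "image" (420x560x3 uint8, red, green, blue), "vfov" (degrees; the focal length in pixels is half the picture's height over the tangent of half this angle, whatever the lens; pixels are square), "cx", "cy" (the principal point, pixels), "extrinsics" (4x4, takes a point from world to camera coordinates); the wrist camera has in their place "tool_from_camera" (4x4, takes a point from camera to tool coordinates, whose origin is the TCP and whose axes are the tool frame's). Camera axes: x right, y up, looking along -z (the intrinsics and any distortion apply to the point x, -y, -z); pixel columns grow to the right and rows downward; lengths in mm; the calibration is good to about 2 mm. A picture is of the moment at which its call begins: read the wrist's pose just before it. There is no depth.
- ctrl.finish_job(): hands the job in, once; it reports no verdict.
Trained networks look in a picture, given as the dict that the camera call returned (one of the last four; its "shot" number tells which), for a name from the list of things; names that differ only in an ending like _2 or _b are one class to them, and where a whole thing is asked for, a point or a joint stands for the part that bears it (a point fixed in the world has none). Each returns a list of dicts, best first, with "confidence" (0 to 1); they miss things now and then, are a little off and sometimes report something else, mostly with a low value. They report only what shows in the picture. A call takes as long as a camera call.
- ctrl.search_frame(picture, query): "location" ([x, y, z] in mm, in world coordinates, good to about 4 mm: the middle of the surface that is visible of it).
- ctrl.mark_of(picture, query): "location" ([x, y, z] in mm, in world coordinates, good to about 4 mm: a listed point, or the origin of a listed thing).
The state is a dict: "clock": time; "qpos": joint angles; "qd": joint speeds; "tau": joint torques, N m; "eef_pos": TCP position; "tool_rot": TCP orientation; "force": force on the tool from outside, world axes, zero at the start; "torque": the same for the moment, N m; "width": finger opening in mm.
Only numpy, scipy, OpenCV 4.12 (cv2) and the standard library are available. Lean on these libraries where they do the work, as an engineer would, in place of code of your own. Each camera call takes 0.05 s, during which the arm holds its last target.

### The job

One of the two boxes of microscope slides still stands short in its dock: without taking hold of anything or lifting it, push it with the fingertips along its bay until it is fully home against the back stops. Then flip that dock's hinged tag right over its pivot, so that it lies flat in front of the box with its ring face up, as on the dock that is already done. Leave the docked box, its tag and the things lying about as they are.

Things in the scene. Friction and masses are not known exactly. Their poses are not given: they have to be found in the camera images.
- dock_a: fixed dock to be worked on, the near or the far one of two, 125 mm apart on one aluminium plate: grey floor plate, white hinged tag at its right end, then a bay 93 mm wide between low black guides. Origin 6 mm above the bench, straight below the middle of the tag's pivot; x along the bay to the back stops (roughly to the robot's left), z up. Floor top 5 mm above the origin; it begins at x = -16 mm
- pivot_a (a point): middle of the pivot of dock_a's tag, 34 mm above dock_a's origin, 40 mm above the bench; axes as dock_a. Hinge posts (radius 10 mm) at y = +-40 to 48 mm; two rest strips 6.5 to 10.5 mm either side of the pivot, just under the tag
- tag_a (a joint): angle of dock_a's tag: 0 = level, pointing away from the bay, bar face up (starts raised by 0 to 0.3 rad); 1.57 = upright; 3.14 = flipped, level over the bay's mouth, ring face up. Friction hinge without spring: the tag stays wherever it is left; about 1.5 N at the free edge turns it. Flipped, its edge is 12 mm short of the front of a home box; a box that is not home blocks it
- edge_a (a point): middle of the free edge of dock_a's tag, on the axis of its rounded bead (radius 3.5 mm), 70 mm from the pivot. The tag is a white plate 72 mm wide, 4 mm thick, with a black bar on one face and a black ring on the other. At the start only the bench is below this edge, 40 mm down; the bead can be lifted by the front of fingers that lean
- box_a_mid (a point): centre (half-way up) of the loose slide box in dock_a, a closed dark blue box 70 mm along x, 88 mm along y, 37 mm high, about 160 g, axes nearly the dock's. Its flat front face is 35 mm before this point. It starts 22 to 35 mm short of home; home is this point at x = 121 mm in dock_a's frame, against two low back stops. Slide it, never lift it
- dock_b: the dock that is already done, same kind and axes: a box fully home in it and its tag flipped over with the ring up
- tag_b (a joint): angle of dock_b's tag (about 3.1 at the start); leave it
- box_b_mid (a point): centre of the box that is home in dock_b; leave it
- marker: felt marker 134 mm long, 17 mm thick, lying on the bench to the right of the finished dock; origin at the middle of its underside; leave it
- dropper: amber dropper bottle, 31 mm across, 86 mm high, standing to the left of the docks; origin at its foot; leave it
- petri: glass petri dish, 62 mm across, 15 mm high, to the left of the docks; origin at its underside; leave it
- beaker: glass beaker, 64 mm across, 78 mm high, standing to the right of the docks; origin at its foot; leave it
- tweezers: thin steel tweezers, 127 mm long, lying on the bench well to the right of the docks; origin at the middle of the underside; leave them

How it is judged (in metres and radians):
On the way, in this order (a step that is already met when the one before it is completed fails the run):
1. the box is pushed home while the tag is still on its first side (x of box_a_mid in the frame of dock_a above 0.117 m and value of joint tag_a below 1.2 rad), for 0.1 s.
2. the tag is flipped over and lies flat with the ring up (value of joint tag_a above 3.02 rad), for 0.2 s.
At the end, for the whole second after the job is handed in: The box is home: its centre within 4 mm of the back-stop position, level, square within 0.06 rad and at rest. Dock_a's tag lies flipped over, ring up, within 0.12 rad of level. The other tag and the docked box are as they were (value of joint tag_a above 3.02 rad and x of box_a_mid in the frame of dock_a above 0.117 m and angle between the x axis of box_a_mid and the x axis of dock_a, either way round below 0.06 rad and angle between box_a_mid's own z axis and vertical below 0.05 rad and linear speed of box_a below 0.02 m/s and value of joint tag_b above 2.95 rad and distance of box_b_mid from where it was at the start of the episode below 0.008 m); the robot touches nothing.
It fails at once if a slide box is lifted or tipped (height (world z) of any of box_a_mid, box_b_mid above 0.041 m or angle between box_a_mid's own z axis and vertical above 0.15 rad).
It fails at once if the tag or the box is taken between the fingers ((x of the grasp point in the frame of edge_a between -0.004 and 0.065 m and y of the grasp point in the frame of edge_a between -0.045 and 0.045 m and z of the grasp point in the frame of edge_a between -0.004 and 0.004 m) or (x of the grasp point in the frame of box_a_mid between -0.03 and 0.03 m and y of the grasp point in the frame of box_a_mid between -0.04 and 0.04 m and z of the grasp point in the frame of box_a_mid between -0.02 and 0.03 m)).
It fails at once if the docked box is pushed about (distance of box_b_mid from where it was at the start of the episode above 0.012 m).
It fails at once if the finished dock's tag is turned (value of joint tag_b below 2.85 rad).
It fails at once if things lying about are disturbed (distance of any of marker, dropper, petri, beaker, tweezers from where it was at the start of the episode above 0.03 m).
It also fails if it takes over 51 s, if anything falls off the work surface, if the arm or the gripper's body presses on something with over 40 N, if the wrist force passes 120 N, or if a joint passes its speed limit or range.

## Working session

There is one attempt and no reset: what is moved stays moved. The work goes in short steps, Python scripts to look and compute and a tool call to move; the robot and the scene stay as the last step left them, time stands still between calls to the robot, and variables do not carry over. Pictures are saved under pics/ and viewed, and the job is handed in when it is done.

Besides the shell and the picture viewer there is one more tool, called after "Request:" in YAML: its name, and indented under it one key for each argument. apply_moves: Moves the arm, as the interface text tells. Its arguments: {"type":"object","properties":{"motion":{"type":"array","items":{"type":"array","items":{"type":"number"}}}},"required":["motion"]}

```bash
ls; mkdir -p pics
python3 - <<'E'
from cell import ctrl
import cv2
print(ctrl.read_state(), ctrl.grip_depth)
for n in ("scene","side"):
    p=ctrl.get_image(n); cv2.imwrite(f"pics/{n}0.png",p["image"][:,:,::-1])
    print(n,p["vfov"],p["cx"],p["cy"],p["extrinsics"].tolist() if hasattr(p["extrinsics"],'tolist') else p["extrinsics"],[k for k in p])
    for q in ("dock_a","pivot_a","edge_a","box_a_mid","marker","dropper","petri","beaker","tweezers"):
        print(q,[([round(float(x)) for x in d["location"]],round(d["confidence"],2)) for d in ctrl.mark_of(p,q)])
E
```

```text
pics
{'clock': 0.0, 'qpos': array([ 1.07119543,  0.62927926,  0.03845272,  1.51838648, -0.02701066,
        0.99629232, -0.01995992]), 'qd': array([-1.78435346e-03,  5.22711080e-05,  1.88825003e-04, -6.99116349e-04,
       -4.15232091e-04,  1.57346677e-04, -8.82965213e-04]), 'tau': array([-2.78806519e-04, -5.63402224e+01,  1.22610893e+00, -1.93441576e+01,
        1.10861540e-02,  1.07346955e-02, -2.26401460e-05]), 'eef_pos': array([ 272.96978849, -589.21431826,  230.42670383]), 'tool_rot': array([-1.57081491,  0.00184713, -1.13697029]), 'force': array([0.16284254, 0.52588485, 0.28544829]), 'torque': array([-0.03383501, -0.00532556, -0.02939184]), 'width': 85.46434649774773} 18.700000000000003
scene 45.228999782896636 279.5940608290825 205.31809937095454 [[-0.4466866800097518, -0.8945434057575428, 0.01622051532971415, 174.45457460570796], [0.4698812020989557, -0.21912801987297906, 0.8550991561337127, -346.6228702491617], [-0.7613689419827329, 0.3895831183742992, 0.5182106985212201, -1001.8756566828347], [0.0, 0.0, 0.0, 1.0]] ['image', 'vfov', 'cx', 'cy', 'extrinsics', 'shot']
dock_a [
[... 367 characters left out ...]
536908405 205.53280088955788 [[-0.8792365455076819, -0.47593696986188055, -0.020666343711683733, 443.4900127181432], [0.17602985814327354, -0.36489335779570836, 0.9142572539928967, -185.95395817999065], [-0.44266983868993953, 0.8002104961541463, 0.4046066926769235, -756.5380163835032], [0.0, 0.0, 0.0, 1.0]] ['image', 'vfov', 'cx', 'cy', 'extrinsics', 'shot']
dock_a [([641, -92, 11], 0.89), ([520, -110, 8], 0.86)]
pivot_a [([641, -95, 44], 0.97)]
edge_a [([650, -162, 48], 0.88)]
box_a_mid [([630, 0, 30], 0.66)]
marker [([529, -247, 0], 0.82)]
dropper [([491, 82, -5], 0.78), ([411, -404, -4], 0.3)]
petri [([636, 126, 0], 0.78)]
beaker [([675, -371, 0], 0.71)]
tweezers [([410, -403, -3], 0.56)]
```

View pics/scene0.png

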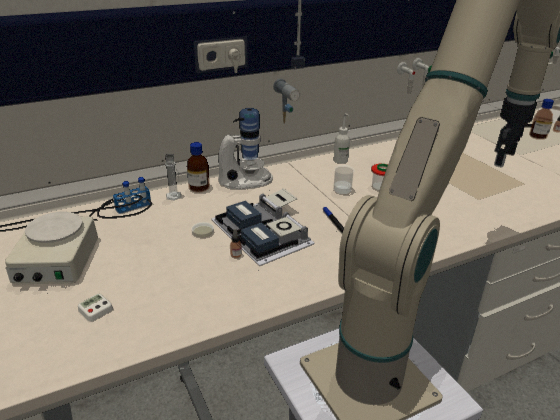

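View pics/side0.png

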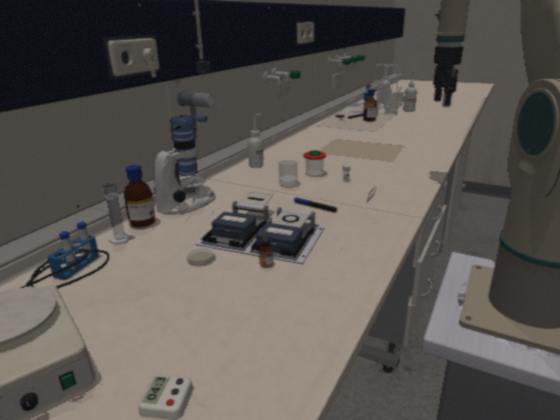

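The near dock is done and its ring shows at about (285,226) in the scene view. The far dock, with its bar tag at (278,203), is the one to work on, so dock_a is at about x 641. The dropper, petri dish, marker and beaker match what the networks reported. Next I'll move above the far dock to measure with the wrist camera.

```bash
cat > h.py <<'E'
from cell import ctrl
import numpy as np, cv2
from scipy.spatial.transform import Rotation as Ro
def pose():
    s=ctrl.read_state(); R=Ro.from_euler('xyz',s['tool_rot']).as_matrix(); return s,np.array(s['eef_pos']),R
def to(p,yaw=None):
    s,t,R=pose(); d=R.T@(np.array(p,float)-t)/10
    roll=0 if yaw is None else -(yaw-s['tool_rot'][2])
    return d.round(2),round(roll,3)
def snap(n,f):
    p=ctrl.get_image(n); cv2.imwrite(f"pics/{f}.png",p["image"][:,:,::-1]); return p
def st():
    s=ctrl.read_state(); print('t',round(s['clock'],2),'tcp',np.round(s['eef_pos'],1),'rot',np.round(s['tool_rot'],4),'F',np.round(s['force'],1),'w',round(s['width'],1)); return s
E
python3 - <<'E'
from h import *
print(to([650,-120,230],0.137))
p=ctrl.get_image("wrist"); print(p["tool_from_camera"],p["vfov"],p["cx"],p["cy"])
E
```

```text
(array([-26.79,   0.13,  53.93]), np.float64(-1.274))
[[ 9.99998118e-01  5.93342350e-04 -1.84735947e-03  2.90448541e-01]
 [-1.93975217e-03  2.82938178e-01 -9.59136187e-01 -1.42902246e+02]
 [-4.64075966e-05  9.59137965e-01  2.82938796e-01  7.18859540e+01]
 [ 0.00000000e+00  0.00000000e+00  0.00000000e+00  1.00000000e+00]] 66.07906464716804 274.7119349802795 211.69140964092873
```

Request:
apply_moves:
  motion:
    - [-5,0,10,-0.2,8.5]
    - [-10,0,20,-0.45,8.5]
    - [-15,0,30,-0.7,6]
    - [-20,0,40,-0.95,4]
    - [-26.8,0.1,53.9,-1.274,3]
    - [-26.8,0.1,53.9,-1.274,3]
    - [-26.8,0.1,53.9,-1.274,3]
    - [-26.8,0.1,53.9,-1.274,3]
    - [-26.8,0.1,53.9,-1.274,3]
    - [-26.8,0.1,53.9,-1.274,3]
    - [-26.8,0.1,53.9,-1.274,3]
    - [-26.8,0.1,53.9,-1.274,3]
    - [-26.8,0.1,53.9,-1.274,3]

```text
clock: 2.68
eef_pos: [648.8, -122.3, 230.3]
tool_rot: [-1.572, 0.001, 0.134]
force: [-0.1, 0.0, 0.2]
width: 29.7
```

Run:
```python
from h import *
s=st(); p=snap("wrist","w1")
print(np.round(s['qpos'],2))
for q in ("dock_a","pivot_a","edge_a","box_a_mid"):
    print(q,[([round(float(x),1) for x in d["location"]],round(d["confidence"],2)) for d in ctrl.mark_of(p,q)])
```

```text
t 2.67 tcp [ 648.8 -122.3  230.3] rot [-1.572e+00  8.000e-04  1.343e-01] F [-0.1  0.   0.2] w 29.7
[ 0.32  0.66 -0.31  1.48  0.22  1.04  0.09]
dock_a [([517.6, -109.4, 6.3], 0.79), ([641.6, -89.5, 7.7], 0.62)]
pivot_a [([639.3, -94.3, 39.5], 0.81), ([623.5, 3.3, 28.7], 0.26)]
edge_a [([651.7, -158.8, 50.4], 0.84), ([624.5, -0.1, 29.4], 0.2)]
box_a_mid [([622.5, 1.3, 27.2], 0.62)]
```

View pics/w1.png

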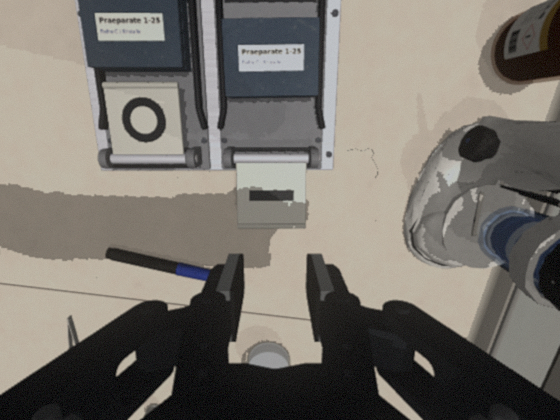

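The wrist view shows the far dock in the right column: box front at about y 97, tag with bar at (271,195), edge at y 225 and pivot at y 158. The microscope is to the right, at x above 410. I'll crop in and measure.

Run:
```python
import cv2
im=cv2.imread("pics/w1.png")[0:260,80:350]
cv2.imwrite("pics/w1z.png",cv2.resize(im,None,fx=2.3,fy=2.3,interpolation=cv2.INTER_CUBIC))
```

```text
(no output)
```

View pics/w1z.png

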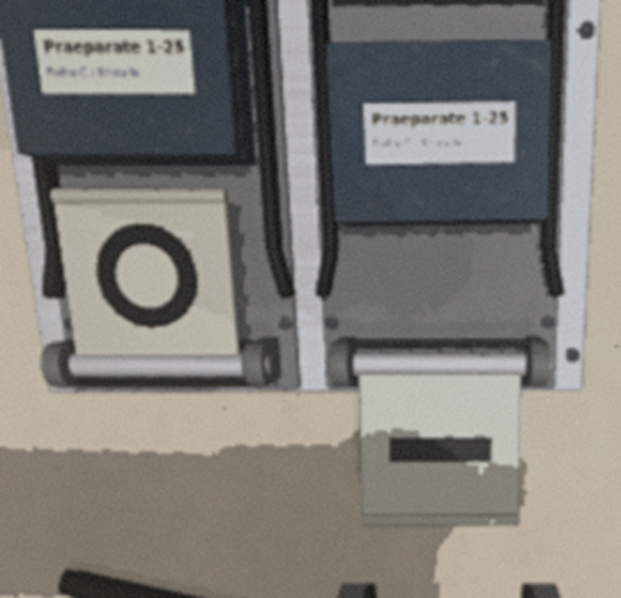

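```bash
cat >> h.py <<'E'
def back(p,R,t,uv,z):
    f=p["image"].shape[0]/2/np.tan(np.radians(p["vfov"]/2))
    T=np.array(p["tool_from_camera"]); d=np.array([(uv[0]-p["cx"])/f,-(uv[1]-p["cy"])/f,-1.])
    d=R@T[:3,:3]@d; o=R@T[:3,3]+t
    return o+d*(z-o[2])/d[2]
E
python3 - <<'E'
from h import *
s,t,R=pose(); p=ctrl.get_image("wrist")
def b(u,v,z): return back(p,R,t,(80+u/2.3,v/2.3),z)
yaw=1.708
for n,u,v,z in [("boxfl",332,222,48),("boxfr",548,218,48),("boxbl",328,42,48),("boxbr",548,40,48),("pl",342,362,40),("pr",540,360,40),("el",362,518,50),("er",519,518,50),("pmid_b_l",57,364,40),("pbr",258,362,40),("platel",50,388,6),("plater",580,388,6)]:
    print(n,b(u,v,z).round(1))
E
```

```text
boxfl [590.1 -39.   48. ]
boxfr [678.2 -25.3  48. ]
boxbl [582.5  26.5  48. ]
boxbr [667.   38.7  48. ]
pl [598.6 -96.8  40. ]
pr [686. -84.  40.]
el [ 615.8 -165.2   50. ]
er [ 687.3 -155.4   50. ]
pmid_b_l [ 472.7 -114.9   40. ]
pbr [ 561.5 -101.9   40. ]
platel [ 452. -134.    6.]
plater [712.7 -98.4   6. ]
```

Run:
```python
from h import *
print(to([637.2,-55.4,60],0.143),to([637.2,-55.4,20],0.143))
```

```text
(array([-0.33, 17.04,  6.63]), np.float64(-0.007)) (array([-0.33, 21.04,  6.63]), np.float64(-0.007))
```

Request:
apply_moves:
  motion:
    - [-0.3,4,6.6,-0.01,3]
    - [-0.3,9,6.6,-0.01,3]
    - [-0.3,13,6.6,-0.01,3]
    - [-0.3,17,6.6,-0.01,3]
    - [-0.3,17,6.6,-0.01,3]

```text
clock: 3.6
eef_pos: [635.0, -55.1, 57.4]
tool_rot: [-1.57, 0.007, 0.147]
force: [-1.1, 0.2, 0.7]
width: 30.1
```

Run:
```python
from h import *
s=st(); p=snap("wrist","w2");snap("side","s2")
for d in (36,40,75): print(to(np.array([642.3,-91,20])+d*np.array([-.1425,.9898,0]),0.143))
```

```text
t 3.6 tcp [635.  -55.1  57.4] rot [-1.5696  0.0066  0.1471] F [-1.1  0.2  0.7] w 30.1
(array([-0.13,  4.12, -0.01]), np.float64(0.004))
(array([-0.13,  4.12,  0.39]), np.float64(0.004))
(array([-0.12,  4.12,  3.89]), np.float64(0.004))
```

View pics/w2.png

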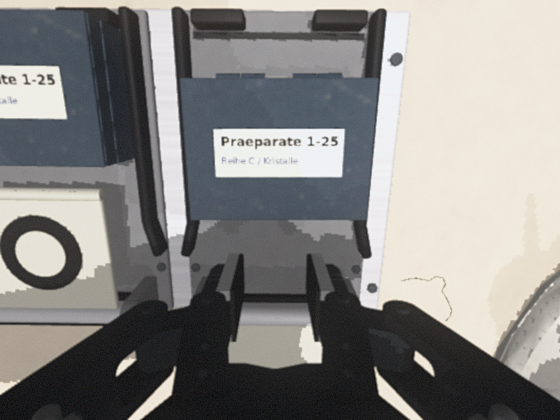

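View pics/s2.png

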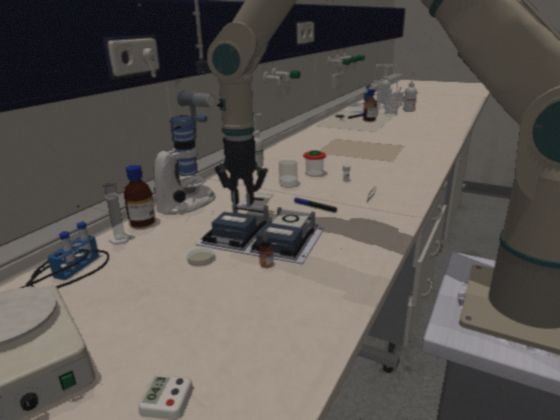

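The fingers (tips at (235,258) and (315,258)) are centred on the box, whose front edge is at y 218, and they are clear of it. I'll lower them and look at the force.

Request:
apply_moves:
  motion:
    - [0,1.2,0,0,3]
    - [0,2.4,0,0,3]
    - [0,3.5,0,0,3]
    - [0,3.5,0,0,3]
    - [0,3.5,0,0,3]

```text
clock: 4.32
eef_pos: [637.8, -55.1, 25.3]
tool_rot: [-1.571, -0.0, 0.147]
force: [1.0, -0.3, -0.1]
width: 29.6
```

Run:
```python
from h import *
s=st(); p=snap("wrist","w3")
for d in (36,75): print(to(np.array([642.3,-91,20])+d*np.array([-.1425,.9898,0]),0.143))
```

```text
t 4.33 tcp [637.8 -55.1  25.3] rot [-1.5707e+00 -2.0000e-04  1.4700e-01] F [ 1.  -0.3 -0.1] w 29.6
(array([-0.09,  0.56, -0.02]), np.float64(0.004))
(array([-0.07,  0.56,  3.88]), np.float64(0.004))
```

View pics/w3.png

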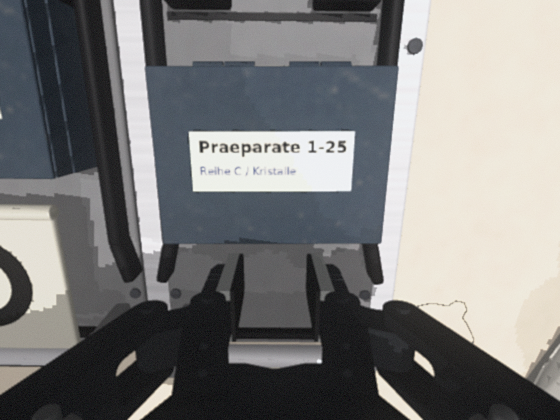

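Request:
apply_moves:
  motion:
    - [-0.05,0.4,0.5,0,3]
    - [-0.05,0.4,1.0,0,3]
    - [-0.05,0.4,1.5,0,3]
    - [-0.05,0.4,2.0,0,3]
    - [-0.05,0.4,2.4,0,3]
    - [-0.05,0.4,2.8,0,3]
    - [-0.05,0.4,3.2,0,3]
    - [-0.05,0.4,3.4,0,3]
    - [-0.05,0.4,3.5,0,3]
    - [-0.05,0.4,3.5,0,3]

```text
clock: 5.62
eef_pos: [632.1, -20.4, 21.4]
tool_rot: [-1.571, -0.0, 0.147]
force: [0.5, -0.3, 0.3]
width: 29.9
```

Run:
```python
from h import *
s=st(); p=snap("wrist","w4")
d=(s['eef_pos']-np.array([642.3,-91,20]))@np.array([-.1425,.9898,0]); print(d)
```

```text
t 5.62 tcp [632.1 -20.4  21.4] rot [-1.5706e+00 -1.0000e-04  1.4700e-01] F [ 0.5 -0.3  0.3] w 29.9
71.32246389552141
```

View pics/w4.png

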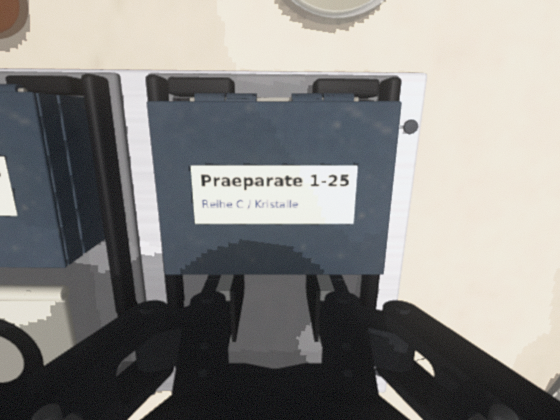

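The box has moved close to the stops, whose tops are at y 80–95; its far edge is at y 100. There is no contact force with the stops yet, so I'll keep pushing gently.

Request:
apply_moves:
  motion:
    - [-0.05,0,0.2,0,3]
    - [-0.05,0,0.4,0,3]
    - [-0.05,0,0.6,0,3]
    - [-0.05,0,0.6,0,3]

```text
clock: 6.18
eef_pos: [630.5, -17.8, 21.4]
tool_rot: [-1.574, 0.001, 0.145]
force: [-0.3, -6.3, 0.7]
width: 29.8
```

Run:
```python
from h import *
s=st(); p=snap("wrist","w5")
d=(s['eef_pos']-np.array([642.3,-91,20]))@np.array([-.1425,.9898,0]); print(d)
```

```text
t 6.17 tcp [630.5 -17.8  21.4] rot [-1.5743e+00  1.0000e-03  1.4500e-01] F [-0.3 -6.3  0.7] w 29.8
74.17724251913748
```

View pics/w5.png

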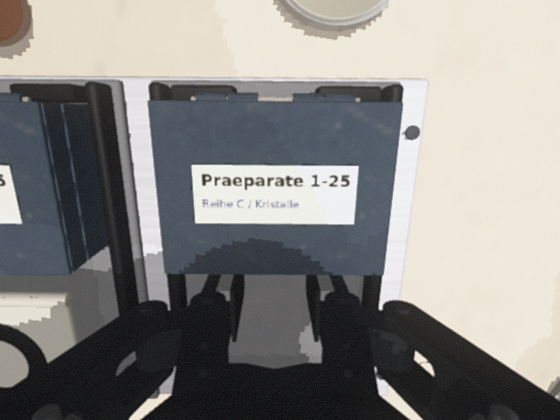

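The reaction is 6.3 N, with the arm stopped 74 mm along the bay. With about 12 mm of finger half-depth, the box front is at 86 mm, so it is home. Next I'll back off, rise, and go round to the outer side of the tag.

Request:
apply_moves:
  motion:
    - [0,0,-1.0,0,3]
    - [0,0,-2.0,0,3]
    - [0,-2,-2.2,0,3]
    - [0,-6,-2.2,0,3]
    - [0,-10.5,-3,0,3]
    - [0,-10.5,-9,0,3]
    - [0,-10.5,-15,0,3]
    - [0,-10.5,-19,0,3]
    - [0,-10.5,-19,0,3]
    - [0,-10.5,-19,0,3]

```text
clock: 7.48
eef_pos: [658.8, -201.2, 127.3]
tool_rot: [-1.569, -0.001, 0.148]
force: [-0.9, 0.7, 0.1]
width: 29.7
```

Run:
```python
from h import *
s=st(); p=snap("wrist","w6");q=snap("side","s6")
for P in (p,q):
  for n in ("edge_a","box_a_mid","pivot_a"):
    print(n,[([round(float(x),1) for x in d["location"]],round(d["confidence"],2)) for d in ctrl.mark_of(P,n)])
d=(s['eef_pos']-np.array([642.3,-91,20]))@np.array([-.1425,.9898,0]); print(d)
print((s['eef_pos']-np.array([642.3,-91,20]))@np.array([.9898,.1425,0]))
im=q["image"][150:280,180:340,::-1]; cv2.imwrite("pics/s6z.png",cv2.resize(im,None,fx=4.5,fy=4.5,interpolation=cv2.INTER_CUBIC))
```

```text
t 7.47 tcp [ 658.8 -201.2  127.3] rot [-1.5694e+00 -1.3000e-03  1.4770e-01] F [-0.9  0.7  0.1] w 29.7
edge_a [([650.3, -161.3, 52.9], 0.6)]
box_a_mid [([676.2, -371.5, 3.6], 0.53)]
pivot_a [([639.6, -92.5, 41.5], 0.79)]
edge_a [([649.3, -166.1, 47.6], 0.95)]
box_a_mid [([620.7, 22.6, 26.1], 0.81)]
pivot_a [([643.8, -95.4, 41.1], 0.63)]
-111.46396895775383
0.6478996632429862
```

View pics/w6.png

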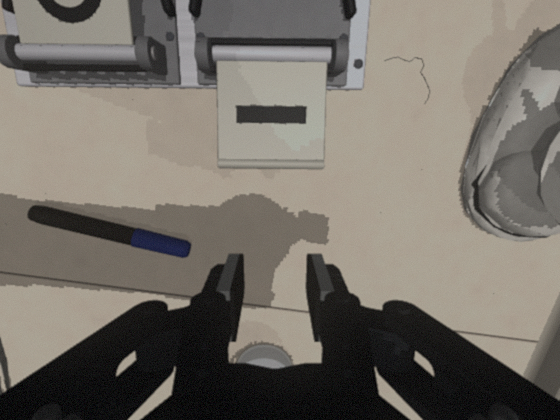

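View pics/s6z.png

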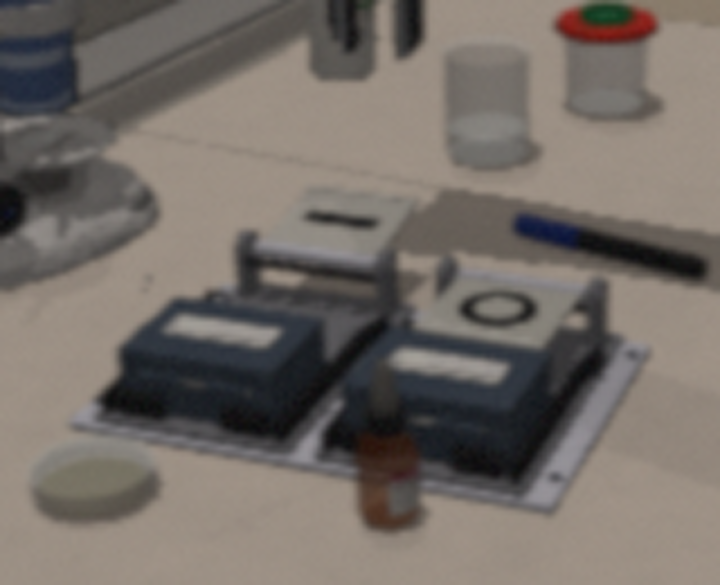

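The tag still points outward, raised by about 0.13 rad, with its edge near z 50. I'll lower the fingers in front of it.

Request:
apply_moves:
  motion:
    - [-0.05,-4,0,0,3]
    - [-0.05,2,0,0,3]
    - [-0.05,7,0,0,3]
    - [-0.05,10.7,0,0,3]
    - [-0.05,10.7,1.0,0,3]
    - [-0.05,10.7,1.5,0,3]
    - [-0.05,10.7,1.8,0,3]
    - [-0.05,10.7,1.8,0,3]

```text
clock: 8.88
eef_pos: [656.5, -184.7, 21.1]
tool_rot: [-1.572, -0.003, 0.148]
force: [-0.1, 0.4, 0.5]
width: 30.2
```

Run:
```python
from h import *
s=st(); p=snap("wrist","w7");q=snap("side","s7")
d=(s['eef_pos']-np.array([642.3,-91,20]))@np.array([-.1425,.9898,0]); print(d)
im=q["image"][130:260,180:340,::-1]; cv2.imwrite("pics/s7z.png",cv2.resize(im,None,fx=4.5,fy=4.5,interpolation=cv2.INTER_CUBIC))
```

```text
t 8.88 tcp [ 656.5 -184.7   21.1] rot [-1.5718 -0.0025  0.1476] F [-0.1  0.4  0.5] w 30.2
-94.73844498708753
```

View pics/w7.png

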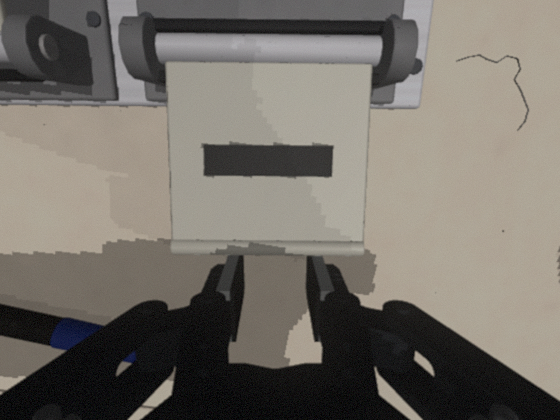

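View pics/s7z.png

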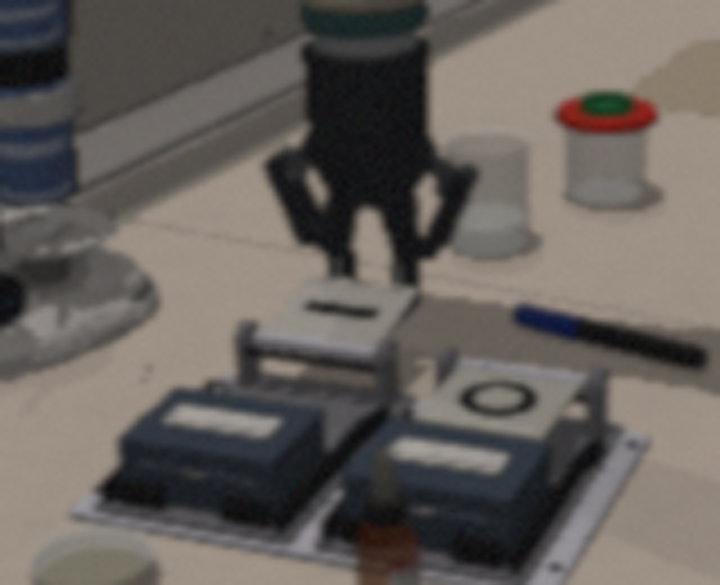

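Request:
apply_moves:
  motion:
    - [0,0,0.5,0,3]
    - [0,0,0.9,0,3]
    - [0,0,1.2,0,3]
    - [0,0,1.3,0,3]
    - [0,0,1.3,0,3]

```text
clock: 9.6
eef_pos: [653.8, -174.6, 19.5]
tool_rot: [-1.574, -0.001, 0.145]
force: [2.0, -5.4, 0.4]
width: 30.0
```

Run:
```python
from h import *
s=st(); p=snap("wrist","w8")
d=(s['eef_pos']-np.array([642.3,-91,20]))@np.array([-.1425,.9898,0]); print(d)
```

```text
t 9.6 tcp [ 653.8 -174.6   19.5] rot [-1.574e+00 -6.000e-04  1.455e-01] F [ 2.  -5.4  0.4] w 30.0
-84.39889911621721
```

View pics/w8.png

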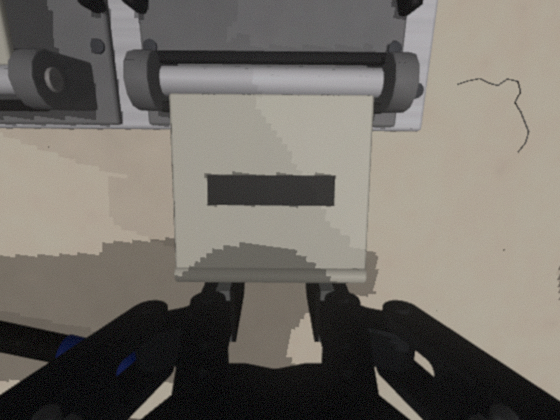

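There is 5.7 N of contact against the bead. Now I'll press a bit harder and slide upward, so friction lifts the edge.

Request:
apply_moves:
  motion:
    - [0,-0.3,0.2,0,3]
    - [0,-0.6,0.3,0,3]
    - [0,-0.9,0.4,0,3]
    - [0,-1.2,0.5,0,3]
    - [0,-1.2,0.5,0,3]

```text
clock: 10.28
eef_pos: [653.5, -171.6, 32.4]
tool_rot: [-1.576, -0.002, 0.144]
force: [-0.0, -7.8, 3.5]
width: 29.8
```

Run:
```python
from h import *
s=st(); p=snap("wrist","w9"); q=snap("side","s9")
d=(s['eef_pos']-np.array([642.3,-91,20]))@np.array([-.1425,.9898,0]); print(d)
for P in (p,q):
  print([([round(float(x),1) for x in d["location"]],round(d["confidence"],2)) for d in ctrl.mark_of(P,"edge_a")])
```

```text
t 10.28 tcp [ 653.5 -171.6   32.4] rot [-1.5764e+00 -1.5000e-03  1.4440e-01] F [-0.  -7.8  3.5] w 29.8
-81.37461881931166
[([651.7, -156.3, 66.3], 0.58)]
[([646.9, -158.8, 59.9], 0.74)]
```

View pics/w9.png

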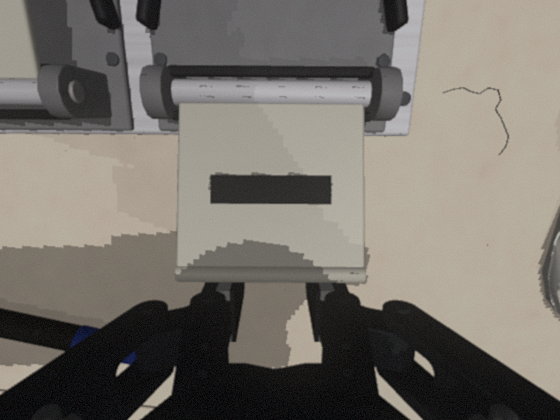

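This works: the edge rose to about z 63 (about 0.33 rad), and the finger followed the arc. I'll continue along it.

Request:
apply_moves:
  motion:
    - [0,-0.5,0.25,0,3]
    - [0,-1.1,0.5,0,3]
    - [0,-1.65,0.85,0,3]
    - [0,-2.2,1.3,0,3]
    - [0,-2.7,1.75,0,3]
    - [0,-3.2,2.3,0,3]
    - [0,-3.2,2.3,0,3]

```text
clock: 11.35
eef_pos: [650.8, -146.2, 65.0]
tool_rot: [-1.574, -0.003, 0.146]
force: [2.2, -3.4, 3.5]
width: 29.7
```

Run:
```python
from h import *
s=st(); p=snap("wrist","w10"); q=snap("side","s10")
d=(s['eef_pos']-np.array([642.3,-91,20]))@np.array([-.1425,.9898,0]); print(d)
for P in (p,q):
  print([([round(float(x),1) for x in d["location"]],round(d["confidence"],2)) for d in ctrl.mark_of(P,"edge_a")])
im=q["image"][130:260,180:340,::-1]; cv2.imwrite("pics/s10z.png",cv2.resize(im,None,fx=4.5,fy=4.5,interpolation=cv2.INTER_CUBIC))
```

```text
t 11.35 tcp [ 650.8 -146.2   65. ] rot [-1.5738 -0.0032  0.1456] F [ 2.2 -3.4  3.5] w 29.7
-55.83287320332107
[([646.0, -130.5, 97.5], 0.73)]
[([648.1, -135.0, 93.8], 0.64)]
```

View pics/w10.png

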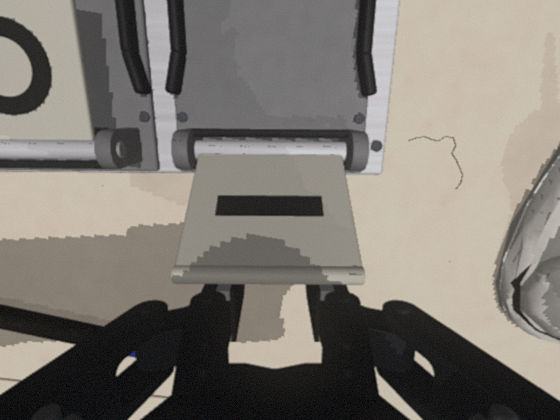

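View pics/s10z.png

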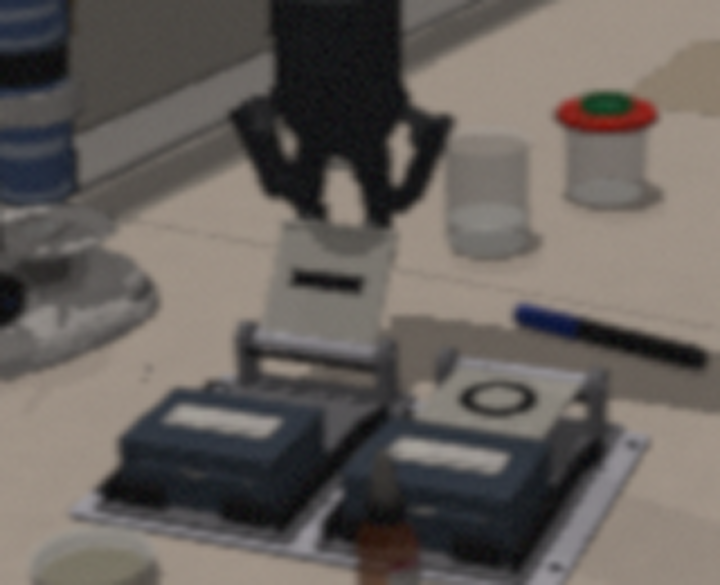

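The tag is at about 0.95 rad and the finger is well placed. I'll push it on past upright.

Request:
apply_moves:
  motion:
    - [0,-0.4,0.7,0,3]
    - [0,-0.8,1.4,0,3]
    - [0,-1.2,2.1,0,3]
    - [0,-1.6,2.8,0,3]
    - [0,-1.9,3.5,0,3]
    - [0,-2.0,4.2,0,3]
    - [0,-2.0,5.0,0,3]
    - [0,-2.0,5.0,0,3]

```text
clock: 12.55
eef_pos: [642.0, -93.5, 83.3]
tool_rot: [-1.57, 0.0, 0.148]
force: [0.5, 0.2, 0.0]
width: 30.1
```

Run:
```python
from h import *
s=st(); p=snap("wrist","w11"); q=snap("side","s11")
d=(s['eef_pos']-np.array([642.3,-91,20]))@np.array([-.1425,.9898,0]); print(d)
im=q["image"][130:260,180:340,::-1]; cv2.imwrite("pics/s11z.png",cv2.resize(im,None,fx=4.5,fy=4.5,interpolation=cv2.INTER_CUBIC))
```

```text
t 12.55 tcp [642.  -93.5  83.3] rot [-1.5699e+00  1.0000e-04  1.4820e-01] F [0.5 0.2 0. ] w 30.1
-2.4680592728118578
```

View pics/w11.png

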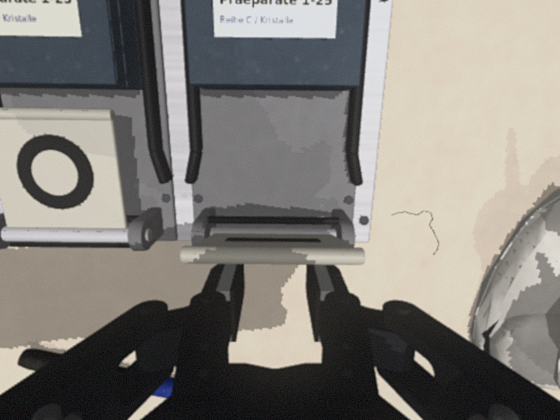

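View pics/s11z.png

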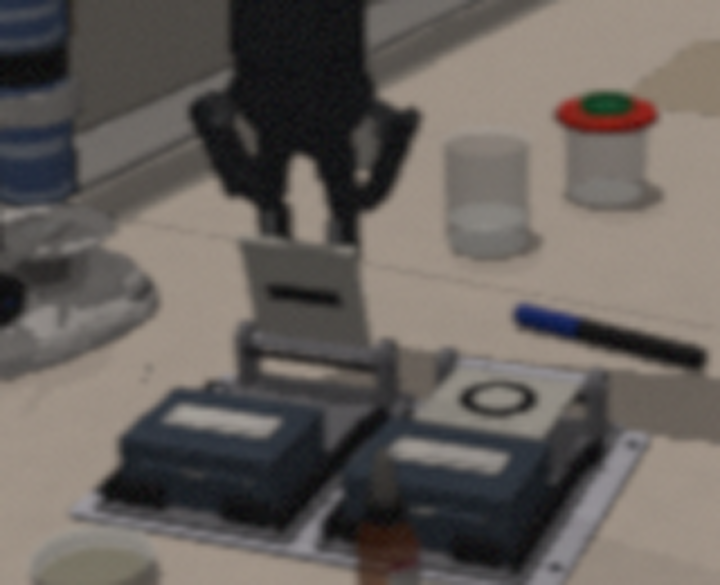

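The tag is upright, standing just past vertical in front of the fingers. I'll carry on over the top and down in an arc.

Request:
apply_moves:
  motion:
    - [0,0,0.7,0,3]
    - [0,0,1.4,0,3]
    - [0,0.4,2.2,0,3]
    - [0,0.9,2.9,0,3]
    - [0,1.6,3.6,0,3]
    - [0,2.3,4.1,0,3]
    - [0,2.8,4.4,0,3]
    - [0,3.3,4.6,0,3]
    - [0,3.3,4.6,0,3]

```text
clock: 13.78
eef_pos: [635.0, -48.8, 49.8]
tool_rot: [-1.57, 0.001, 0.147]
force: [0.6, 0.5, -0.9]
width: 29.7
```

Run:
```python
from h import *
s=st(); p=snap("wrist","w12"); q=snap("side","s12")
d=(s['eef_pos']-np.array([642.3,-91,20]))@np.array([-.1425,.9898,0]); print(d)
im=q["image"][130:260,180:340,::-1]; cv2.imwrite("pics/s12z.png",cv2.resize(im,None,fx=4.5,fy=4.5,interpolation=cv2.INTER_CUBIC))
```

```text
t 13.78 tcp [635.  -48.8  49.8] rot [-1.570e+00  8.000e-04  1.473e-01] F [ 0.6  0.5 -0.9] w 29.7
42.82677081693977
```

View pics/w12.png

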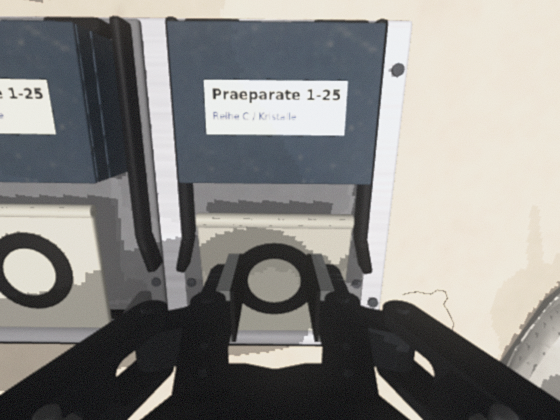

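View pics/s12z.png

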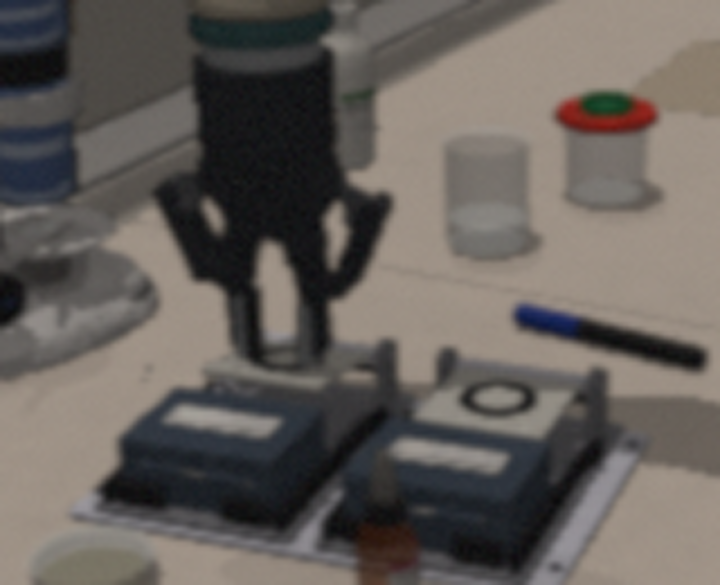

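The ring is up and the tag is nearly level. I'll press it down until the reaction shows it resting on the strips.

Request:
apply_moves:
  motion:
    - [0,0.3,0.1,0,3]
    - [0,0.6,0.2,0,3]
    - [0,0.9,0.2,0,3]
    - [0,1.1,0.2,0,3]
    - [0,1.2,0.2,0,3]
    - [0,1.2,0.2,0,3]

```text
clock: 14.62
eef_pos: [635.4, -47.4, 41.2]
tool_rot: [-1.572, -0.001, 0.147]
force: [-6.3, -0.9, 20.6]
width: 29.9
```

Run:
```python
from h import *
s=st()
d=(s['eef_pos']-np.array([642.3,-91,20]))@np.array([-.1425,.9898,0]); print(d)
```

```text
t 14.62 tcp [635.4 -47.4  41.2] rot [-1.5716e+00 -9.0000e-04  1.4660e-01] F [-6.3 -0.9 20.6] w 29.9
44.11540840638264
```

It reacts with 20 N at tip z 41, so the tag is seated. I'll rise clear and check.

Request:
apply_moves:
  motion:
    - [0,-1,0,0,3]
    - [0,-4,0,0,3]
    - [0,-9,0,0,3]
    - [0,-14,-3,0,3]
    - [0,-18,-8,0,3]
    - [0,-18,-10,0,3]
    - [0,-18,-10,0,3]
    - [0,-18,-10,0,3]

```text
clock: 15.62
eef_pos: [648.7, -143.6, 216.5]
tool_rot: [-1.568, 0.003, 0.149]
force: [0.1, 0.1, -0.6]
width: 29.9
```

Run:
```python
from h import *
s=st(); p=snap("wrist","w13"); q=snap("side","s13")
for P in (p,q):
  for n in ("edge_a","box_a_mid","pivot_a","marker","beaker","petri","dropper","tweezers"):
    print(n,[([round(float(x),1) for x in d["location"]],round(d["confidence"],2)) for d in ctrl.mark_of(P,n)])
for f,P,y0,y1,x0,x1 in (("s13z",q,130,280,180,340),("w13z",p,0,260,60,360)):
  im=P["image"][y0:y1,x0:x1,::-1]; k=700/(x1-x0); k=min(k,590/(y1-y0)); cv2.imwrite(f"pics/{f}.png",cv2.resize(im,None,fx=k,fy=k,interpolation=cv2.INTER_CUBIC))
```

```text
t 15.62 tcp [ 648.7 -143.6  216.5] rot [-1.5676  0.0028  0.1493] F [ 0.1  0.1 -0.6] w 29.9
edge_a [([630.2, -21.1, 41.7], 0.61)]
box_a_mid []
pivot_a [([638.6, -92.4, 39.4], 0.83)]
marker [([526.2, -243.8, -1.7], 0.74)]
beaker [([674.5, -371.2, -0.9], 0.65)]
petri []
dropper []
tweezers [([410.0, -397.7, -1.4], 0.96)]
edge_a [([631.3, -25.3, 38.9], 0.72)]
box_a_mid [([621.0, 26.5, 31.5], 0.82)]
pivot_a [([645.1, -94.5, 41.1], 0.57)]
marker [([528.5, -246.0, 1.7], 0.81)]
beaker [([673.3, -373.2, -0.4], 0.56), ([623.9, 27.2, 28.3], 0.55), ([636.9, -89.3, 11.2], 0.49)]
petri [([636.6, 123.6, -0.7], 0.57), ([643.7, -93.9, 43.5], 0.55)]
dropper [([492.0, 80.8, -2.2], 0.62)]
tweezers [([408.1, -403.3, 0.5], 0.5)]
```

View pics/w13z.png

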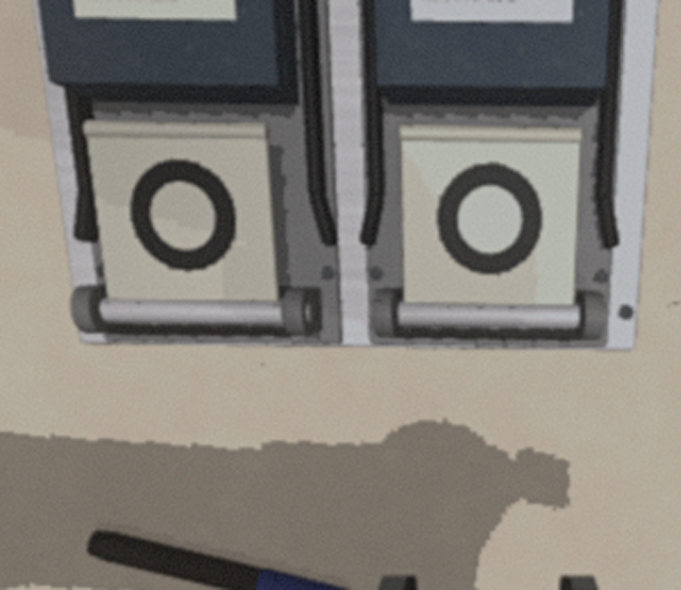

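View pics/s13z.png

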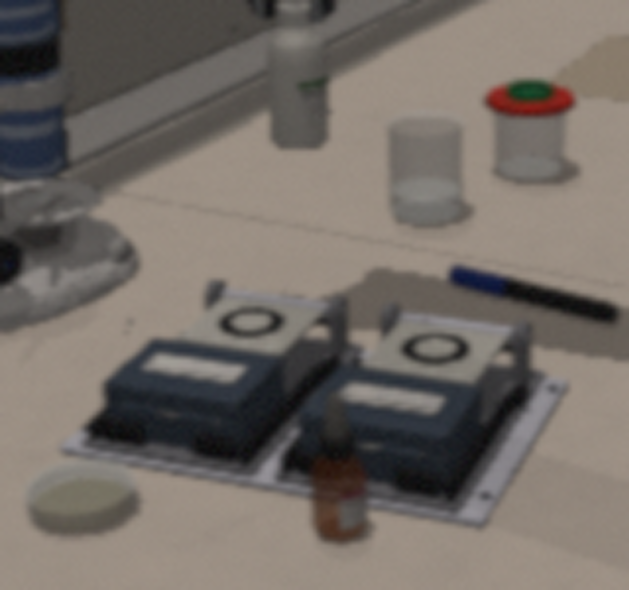

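Both docks now look the same, with the same gap between tag and box, and everything else is where it was. I'm handing in.

Run:
```python
from h import *
print(ctrl.finish_job()); st()
```

```text
the job is handed in; nothing more can be done
None
the job is handed in; nothing more can be done
```

The far dock's slide box is home and its tag is flipped over with the ring up. I handed the job in at about 15.7 s, inside the 51 s limit; it reports no verdict.

- **Box:** I pushed it along the bay with the fingertips until the back stops pushed back with 6.3 N. That put its front at about 86 mm in the dock's frame, which is the home position. It was not gripped or lifted.
- **Tag:** the tool always points straight down here, so I couldn't lean the fingers under the bead. I pressed the finger fronts against the bead and slid upward so that friction lifted the edge. I then pushed the tag over its pivot and pressed it flat, with about 20 N of reaction at a tip height of 41 mm.

**Last checks:**
- The wrist and side pictures show both docks looking the same, with the ring up and an equal gap between tag and box.
- The networks put the tag's edge at z 39–42 mm, against 40 mm for level.
- They put the box centre about 2 mm from home, within their 4 mm error. The wrist view did not detect the box in that last check, so this comes from the side view alone.
- The marker, beaker, petri dish, dropper and tweezers are where they started, within that same error.
- The networks also gave a few lower-confidence false hits for the beaker and petri dish, which I disregarded.
- I checked the finished dock by eye in the pictures only, and it looks unchanged. The robot was clear of everything at the end.

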